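# Press a watch pin home with bench locking pliers

## Robot

A 6-joint arm with a two-finger parallel gripper is mounted at the origin on the work surface. World frame = base frame: x ahead of the robot, y to its left, z up, the work surface at z = 0. Lengths are in m, angles in degrees, forces in N, time in s.
With the tool pointing down it reaches from about 0.4 to 0.825 m from the base axis. Payload 7 kg.
Tool frame: the origin (TCP) lies on the centre line of the jaws, within the pads' length; the fingertips stand r.nose_length ahead of it and the grasp point (between the pads) lies 2 mm behind it (r.nose_length is the distance from the TCP to the fingertips, in m); z points along the fingers, y is the direction in which the jaws open and shut (so a half turn about z gives the same grasp; the last joint's range is limited). The gripper opens to 88 mm and grips with 3 to 60 N. Pads are 19 mm wide; open, the fingers measure 130 mm over their backs; the gripper's body (78 mm by 193 mm) begins 47 mm behind the grasp point.
Start: joints at [-60.098, 20.546, 0.682, 0, -70.136, -16.507], TCP at [0.156, -0.657, 0.244] pointing down, gripper open.
Joint ranges: [-176.03, 176.03], [-82.01, 121.73], [-58.28, 71.71], [-173.87, 95.51], [-174.79, -0.11], [-173.66, 173.66]. Speed limits (degrees/s): [136.94, 136.94, 172.46, 180, 180, 180].

## Interface

Orientations are given as [roll, pitch, yaw] about the fixed x, y, z axes, in that order (R = Rz(yaw) Ry(pitch) Rx(roll)).
In Python, from plant import r gives the robot as it stands.
- The arm moves only by the tool apply_moves, never from a script. Its argument "targets" is a list of rows, each a list of 3 entries, a list of its own where there are three numbers: the shift along the tool's x, y, z scaled (see below), then the turn, a rotation vector about the tool's x, y, z scaled (see below), then the finger opening in mm, from 0 to 87.6. A call has 1 to 5 rows; each row shifts and turns the pose as measured when the row begins, along the tool's axes as they then stand; what a row does not reach is not made up. The controller multiplies each number of a shift by 0.04 m and each number of a turn by 8 degrees. A row lasts 1/10 s, in which the tool goes at most 50 mm and 8.59 degrees, less where a joint would pass 70% of its speed; a pose out of reach is approached as far as the arm can. A call with a number of a shift or a turn outside -1 to 1 is refused whole. A call with a gripper value outside its range is refused whole. The fingers move at their own pace and stop on an object; "squeeze" is the grip in N (left out, the last holds). Time passes only in rows, so rows that do not move let the fingers close. It gives the time, the measured TCP pose, the force and the opening at its end, in the units of the state.
- r.get_state(): the state, without advancing time (a new reading comes with each control period).
- r.capture(name): name is "scene" or "top"; returns a dict with "img" (420x560x3 uint8, blue, green, red), "z_map" (420x560 float32, m along the optical axis (not along the pixel's ray), 0 where there is no reading), "fx", "fy", "cx", "cy" (pixels), "k1" (the pictures are not rectified: a ray, as slopes to the right and down, at radius r is drawn at 1 + k1 r^2 times it, then the intrinsics apply), "camera_from_world" (4x4, takes a point from world to camera coordinates). Camera axes: x right, y up, looking along -z (the intrinsics and any distortion apply to the point x, -y, -z); pixel columns grow to the right and rows downward; lengths in m; the calibration is good to about 2 mm. A picture is of the moment at which its call begins.
- r.close_job(): hands the job in, once; it reports no verdict.
The state is a dict: "time_s": time; "joints": joint angles; "qd": joint speeds; "joint_torque": joint torques, N m; "tcp_pos": TCP position; "eef_rot": TCP orientation; "contact_force": force on the tool from outside, world axes, zero at the start; "moment": the same for the moment, N m; "gripper_width": finger opening in m.
Only numpy, scipy, OpenCV 4.12 (cv2) and the standard library are available. Lean on these libraries where they do the work, as an engineer would, in place of code of your own. Each camera call takes 0.05 s, during which the arm holds its last target.

## Task

Two pairs of locking pliers lie on their sides on bench stands. Squeeze together the handles of the pair that holds the round watch until they lock shut by themselves, so that the jaws press its pin home, and let go; then flick that pair's release lever so that the pliers spring fully open again and the watch is free. Leave the pair with the square watch alone.

Things in the scene. Friction and masses are not known exactly. Their poses are not given: they have to be found in the camera images.
- squeeze (a point): Midway between the black handles of the pliers whose jaws (far end) hold the round watch, case 41 mm across; at the handles' mid-height, 58 mm above the table; fixed. +x runs along the pliers to the jaws, +y left across the handles. Here they measure 60 mm over their outsides open, 30 mm locked; each is 9 thick, 16 high, ends 30 mm behind. The housing under them starts 29 mm ahead; only table below here.
- release_tab (a point): Centre of the upright steel tab at the rear end of these pliers' release lever: 18 mm long, 5 thick, 36 high, top 88 mm above the table; it stands free about 65 mm behind squeeze and 26 mm behind the handle ends. x along the lever to the jaws, y left. The lever is hinged on the right handle, 90 mm ahead. Once locked, pushing the tab 20 to 35 mm to the right (-y), under 5 N, frees the pliers.
- handles (a joint): Angle by which each handle of the pliers with the round watch has been closed, rad. Both move alike: 0 fully open (a spring holds them there), 0.11 is the over-centre point, 0.16 fully shut and locked. Squeezing takes up to about 10 N on each handle; past centre they snap shut and stay.
- release (a joint): Angle of the release lever against its handle, rad: 0 at rest (a light spring returns it), up to 0.7 as its tab is pushed to the right. With the pliers locked they spring open at 0.2 to 0.3.
- pin (a joint): Travel of the lug pin of the round watch, m: 0 when it sticks out on the right of the lugs, up to 0.001 of it may already be in at the start, 0.005 pressed home. It stays where the jaw has pressed it.
- spare (a joint): The same closing angle of the handles of the other, equal pair of pliers, on the stand that holds the square watch: 0 open. It must stay open.

How it is judged (in metres and radians):
On the way, in this order (a step that is already met when the one before it is completed fails the run):
1. the pliers on the round watch are locked shut with the pin pressed home, and the gripper has let go of everything (value of joint handles above 0.145 rad and value of joint pin above 0.004 m and contact force between the fingers and anything else below 0.5 N), for 0.2 s.
2. the release lever is flicked (over 0.12 rad) (value of joint release above 0.12 rad).
3. the pliers have sprung open (value of joint handles below 0.03 rad), for 0.2 s.
At the end, for the whole second after the job is handed in: The pliers on the round watch are open again (handles under 0.03 rad) with their release lever back at rest (under 0.1 rad), the pin is pressed home (more than 4 of its 5 mm), and the other pliers are still open (under 0.03 rad) (value of joint each of handles, spare below 0.03 rad and value of joint pin above 0.004 m and value of joint release below 0.1 rad); the robot touches nothing.
It fails at once if the pliers on the square watch are squeezed (value of joint spare above 0.06 rad).
It also fails if it takes over 38 s, if anything falls off the work surface, if the arm or the gripper's body presses on something with over 40 N, if the wrist force passes 120 N, or if a joint passes its speed limit or range.

## Working session

There is one attempt and no reset: what is moved stays moved. The work goes in short steps, Python scripts to look and compute and a tool call to move; the robot and the scene stay as the last step left them, time stands still between calls to the robot, and variables do not carry over. Pictures are saved under pics/ and viewed, and the job is handed in when it is done.

Besides the shell and the picture viewer there is one more tool, called after "Request:" as name([rows], argument=value, ...), one row to a line, values as JSON. apply_moves: Moves the arm, as the interface text tells. Its arguments: {"type":"object","properties":{"targets":{"type":"array","items":{"type":"array"}},"squeeze":{"type":"number"}},"required":["targets"]}

```bash
ls; mkdir -p pics; cat > h.py <<'E'
import numpy as np, cv2
from plant import r
def pix2w(c,u,v,z=None,d=None):
    # undistort
    x=(u-c["cx"])/c["fx"]; y=(v-c["cy"])/c["fy"]
    rd=np.hypot(x,y); rr=rd
    for _ in range(30): rr=rd/(1+c["k1"]*rr**2)
    s=rr/rd if rd>0 else 1
    ray=np.array([x*s,-y*s,-1.0])
    T=np.linalg.inv(c["camera_from_world"]); o=T[:3,3]; w=T[:3,:3]@ray
    if d is not None: return o+w*d
    return o+w*(z-o[2])/w[2]
E
python3 - <<'E'
from h import *
print(r.get_state(), r.nose_length)
for n in("scene","top"):
    c=r.capture(n); np.savez(f"{n}0.npz",**c); cv2.imwrite(f"pics/{n}0.png",c["img"])
    print(n,c["fx"],c["k1"],np.linalg.inv(c["camera_from_world"]).round(3))
E
```

```text
pics
{'time_s': 0.0, 'joints': array([-6.00983686e+01,  2.05905690e+01,  6.33923855e-01, -1.81713175e-02,
       -7.01359317e+01, -1.65074753e+01]), 'qd': array([-0.08436699, -0.07458267,  0.06291718, -0.00682014, -0.02838932,
       -0.01734617]), 'joint_torque': array([ 4.10204939e-04, -5.82716310e+01,  2.93055224e+01,  6.99775949e+00,
        6.83968668e-03, -1.55963507e-04]), 'tcp_pos': array([ 0.15622946, -0.6562021 ,  0.24263971]), 'eef_rot': array([ 1.79906385e+02, -9.92893060e-03, -1.66612024e+02]), 'contact_force': array([-0.2524838 ,  0.02276069, -0.65007742]), 'moment': array([0.04123227, 0.02321575, 0.0368667 ]), 'gripper_width': 0.08734550785896493} 0.017
scene 531.0672856894208 -0.12078058474059099 [[ 0.014 -0.532  0.846  1.699]
 [ 1.     0.018 -0.005 -0.053]
 [-0.012  0.846  0.533  0.784]
 [ 0.     0.     0.     1.   ]]
top 471.1632989932175 -0.15675293446468952 [[ 0.023  0.99  -0.141  0.489]
 [-1.     0.022 -0.008 -0.043]
 [-0.005  0.141  0.99   1.019]
 [ 0.     0.     0.     1.   ]]
```

View pics/scene0.png

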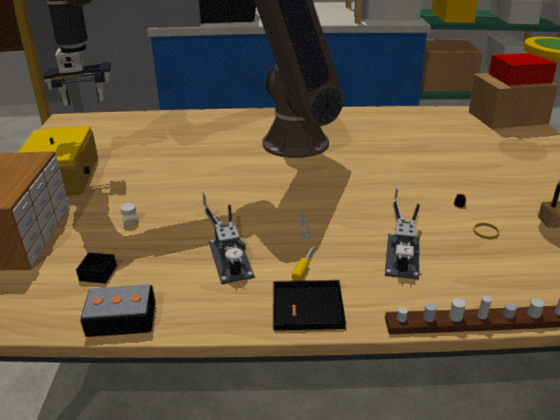

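View pics/top0.png

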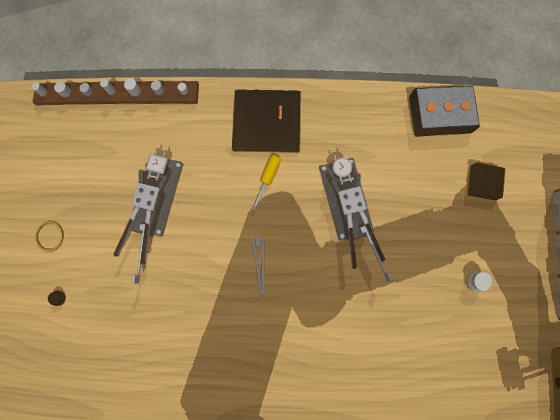

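```bash
python3 - <<'E'
import cv2
i=cv2.imread("pics/top0.png")
cv2.imwrite("pics/a.png",cv2.resize(i[140:290,300:410],None,fx=4,fy=4,interpolation=2))
cv2.imwrite("pics/b.png",cv2.resize(i[140:290,100:210],None,fx=4,fy=4,interpolation=2))
s=cv2.imread("pics/scene0.png")
cv2.imwrite("pics/c.png",cv2.hconcat([cv2.resize(s[185:285,190:270],None,fx=5,fy=5,interpolation=2)]+[cv2.resize(s[185:285,365:440],None,fx=5,fy=5,interpolation=2)]))
E
```

```text
(no output)
```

View pics/a.png

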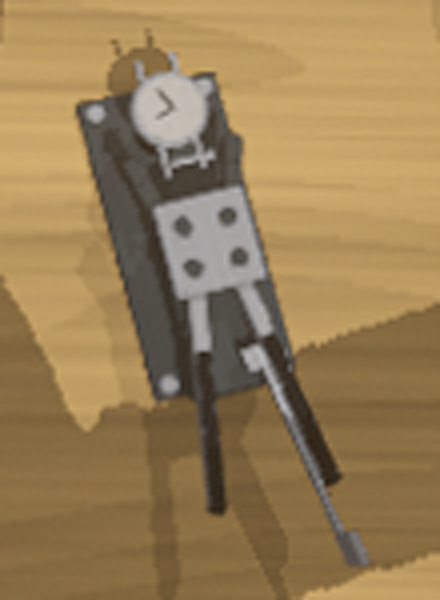

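View pics/b.png

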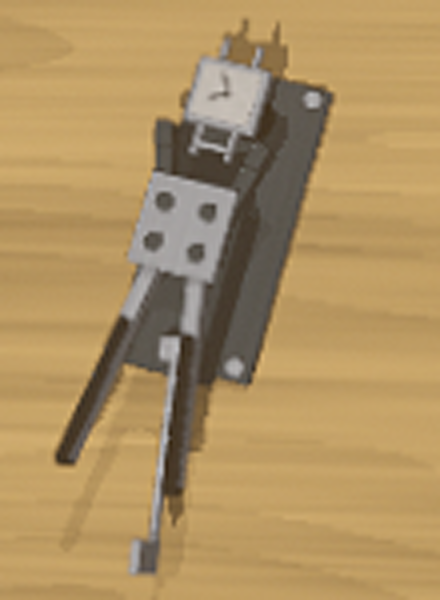

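View pics/c.png

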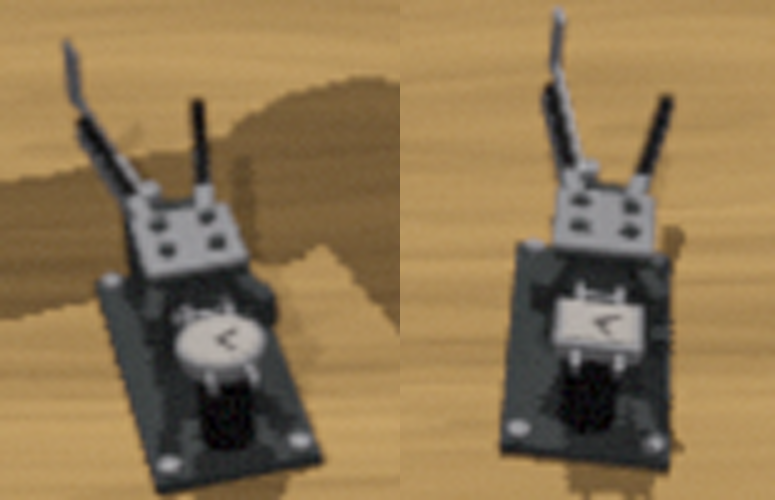

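```bash
python3 - <<'E'
from h import *
c=dict(np.load("top0.npz")); 
P={}
for n,(a,b),z in [("Lend",(216,511),.066),("Lstart",(205,355),.066),("Rend",(332,480),.066),("Rstart",(273,345),.066),("tab",(353,546),.088),("hTL",(155,206),.075),("hTR",(240,188),.075),("hBR",(268,276),.075),("hBL",(184,298),.075),("plateBL",(160,400),.005),("plateBR",(297,362),.005),("plateTL",(80,106),.005),("plateTR",(213,73),.005),("watch",(170,107),.08)]:
    u,v=300+a/4-.375,140+b/4-.375
    d=c["z_map"][int(round(v)),int(round(u))]
    p=pix2w(c,u,v,z=z); P[n]=p
    print(n,u,v,p.round(4), "depth:",pix2w(c,u,v,d=d).round(4))
E
```

```text
Lend 353.625 267.375 [ 0.5149 -0.1858  0.066 ] depth: [ 0.5149 -0.1859  0.0652]
Lstart 350.875 228.375 [ 0.5941 -0.1797  0.066 ] depth: [ 0.5941 -0.1797  0.0661]
Rend 382.625 259.625 [ 0.5316 -0.2451  0.066 ] depth: [ 0.5315 -0.2447  0.0675]
Rstart 367.875 225.875 [ 0.6    -0.2147  0.066 ] depth: [ 0.5999 -0.2146  0.0669]
tab 387.875 276.125 [ 0.4981 -0.251   0.088 ] depth: [ 0.4982 -0.2522  0.0823]
hTL 338.375 191.125 [ 0.669  -0.1527  0.075 ] depth: [ 0.6713 -0.1541  0.0628]
hTR 359.625 186.625 [ 0.6795 -0.1964  0.075 ] depth: [ 0.6933 -0.2075  0.0065]
hBR 366.625 208.625 [ 0.6342 -0.2106  0.075 ] depth: [ 0.6445 -0.2226  0.0079]
hBL 345.625 214.125 [ 0.6219 -0.1677  0.075 ] depth: [ 0.6227 -0.1683  0.0698]
plateBL 339.625 239.625 [ 0.5759 -0.1641  0.005 ] depth: [ 0.5757 -0.1639  0.0068]
plateBR 373.875 230.125 [ 0.598  -0.2389  0.005 ] depth: [ 0.5987 -0.24   -0.0008]
plateTL 319.625 166.125 [ 0.7376 -0.119   0.005 ] depth: [ 0.7372 -0.1189  0.0066]
plateTR 352.875 157.875 [ 0.7584 -0.193   0.005 ] depth: [ 0.7604 -0.1941 -0.0027]
watch 342.125 166.375 [ 0.7199 -0.1596  0.08  ] depth: [ 0.724  -0.1617  0.0633]
```

```bash
python3 - <<'E'
from h import *
c=dict(np.load("scene0.npz"))
for u,v in[(60,140),(95,135),(30,135),(50,160),(30,165),(60,170),(20,180),(128,212)]:
    d=c["z_map"][v,u]; print(u,v,pix2w(c,u,v,d=d).round(3))
c=dict(np.load("top0.npz"))
for u,v in[(481,281),(487,180)]:
    d=c["z_map"][v,u]; print(u,v,pix2w(c,u,v,d=d).round(3))
# tab second view: scene pixel crop c scale 5 origin (190,185): tab top (68,42), Lend (197,100), Rend(85,122)
c=dict(np.load("scene0.npz"))
for n,a,b,z in[("tab",68,42,.088),("Lend",197,100,.066),("Rend",84,120,.066)]:
    print(n,pix2w(c,190+a/5-.4,185+b/5-.4,z=z).round(4))
E
```

```text
60 140 [ 0.206 -0.74   0.123]
95 135 [-0.117 -0.749 -0.004]
30 135 [ 0.146 -0.865  0.118]
50 160 [ 0.444 -0.672  0.171]
30 165 [ 0.485 -0.71   0.178]
60 170 [ 0.344 -0.699  0.089]
20 180 [ 0.566 -0.704  0.178]
128 212 [ 0.507 -0.464  0.042]
481 281 [ 0.49  -0.46   0.049]
487 180 [ 0.718 -0.503  0.001]
tab [ 0.4939 -0.2592  0.088 ]
Lend [ 0.5186 -0.1909  0.066 ]
Rend [ 0.5364 -0.248   0.066 ]
```

Request:
apply_moves([
  [[-1, 0.7, 0], [0, 0, -0.3], 87],
  [[-1, 0.7, 0], [0, 0, 0], 87],
  [[-1, 0.7, 0], [0, 0, 0], 87],
  [[-1, 0.7, 0], [0, 0, 0], 87],
  [[-1, 0.7, 0], [0, 0, 0], 87],
], squeeze=30)

```text
time_s: 0.6
tcp_pos: [0.3118, -0.466, 0.2383]
eef_rot: [179.6, -0.2, -164.7]
contact_force: [2.3, 0.0, -0.4]
gripper_width: 0.0872
```

Request:
apply_moves([
  [[-1, 0.7, 0], [0, 0, 0], 87],
  [[-1, 0.7, 0], [0, 0, 0], 87],
  [[-1, 0.7, 0], [0, 0, 0], 87],
  [[-1, 0.7, 0], [0, 0, 0], 87],
  [[0, 0, 0], [0, 0, 0], 87],
])

```text
time_s: 1.1
tcp_pos: [0.4407, -0.3068, 0.238]
eef_rot: [179.5, -0.2, -164.4]
contact_force: [-0.4, -0.5, -0.2]
gripper_width: 0.0871
```

Request:
apply_moves([
  [[-1, 0.5, 0.2], [0, 0, 0], 87],
  [[-1, 0.5, 0.2], [0, 0, 0], 87],
  [[-0.9, 0.4, 0.3], [0.05, 0.02, 0], 87],
  [[-0.4, 0.2, 0.3], [0, 0, 0], 87],
  [[0, 0, 0], [0, 0, 0], 87],
])

```text
time_s: 1.6
tcp_pos: [0.5537, -0.2048, 0.196]
eef_rot: [179.9, -0.4, -164.3]
contact_force: [-0.5, -0.1, 0.9]
gripper_width: 0.087
```

```bash
cat > go.py <<'E'
from h import *
import sys
from scipy.spatial.transform import Rotation as R
t=np.array([float(a) for a in sys.argv[1:4]]); 
s=r.get_state(); M=R.from_euler("xyz",s["eef_rot"],degrees=True)
T=R.from_euler("xyz",[180,0,float(sys.argv[4]) if len(sys.argv)>4 else -164.2],degrees=True)
print(s["tcp_pos"].round(4),s["eef_rot"].round(2),"shift u",(M.inv().apply(t-s["tcp_pos"])/.04).round(2),"turn u",((M.inv()*T).as_rotvec(degrees=True)/8).round(2),s["contact_force"].round(1))
E
python3 go.py .553 -.209 .058
python3 - <<'E'
from h import *
c=r.capture("top"); cv2.imwrite("pics/t1.png",cv2.resize(c["img"][130:300,280:430],None,fx=4,fy=3.5))
E
```

```text
[ 0.5537 -0.2048  0.196 ] [ 179.92   -0.37 -164.33] shift u [ 0.02 -0.1   3.45] turn u [ 0.01 -0.05 -0.02] [-0.5 -0.1  0.9]
```

View pics/t1.png

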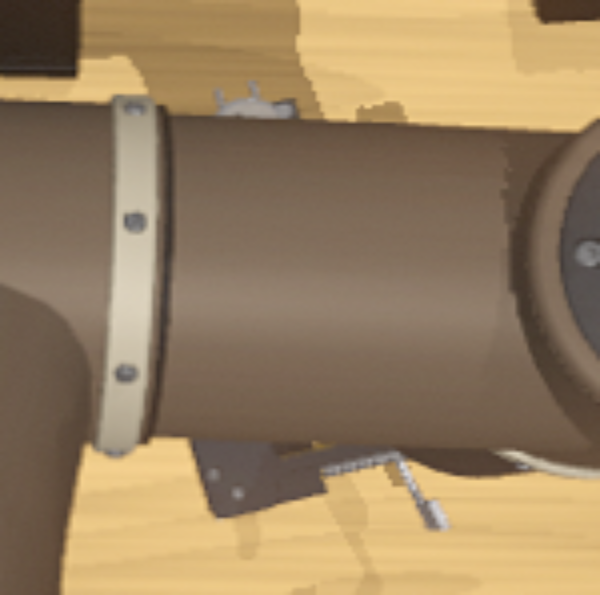

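Request:
apply_moves([
  [[0, -0.1, 0.9], [0, -0.05, 0], 87],
  [[0, 0, 0.7], [0, 0, 0], 87],
  [[0, 0, 0.4], [0, 0, 0], 87],
  [[0, 0, 0], [0, 0, 0], 87],
])

```text
time_s: 2.05
tcp_pos: [0.5522, -0.2135, 0.1167]
eef_rot: [-180.0, 0.2, -164.5]
contact_force: [-0.3, -0.1, -0.0]
gripper_width: 0.0867
```

```bash
python3 go.py .553 -.209 .058
python3 - <<'E'
from h import *
c=r.capture("scene"); cv2.imwrite("pics/s1.png",cv2.resize(c["img"][130:290,150:310],None,fx=3.7,fy=3.7,interpolation=2))
E
```

```text
[ 0.5522 -0.2135  0.1167] [-179.97    0.21 -164.51] shift u [-0.04  0.1   1.47] turn u [-0.    0.03 -0.04] [-0.3 -0.1 -0. ]
```

View pics/s1.png

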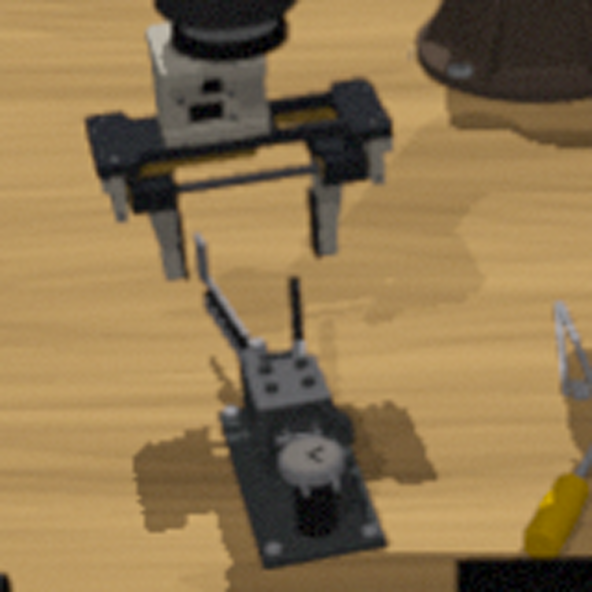

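```bash
python3 - <<'E'
from h import *
c=dict(np.load("scene0.npz"))
f=lambda a,b,z:pix2w(c,150+a/3.7-.36,130+b/3.7-.36,z=z)
a,b=f(325,254,.0997),f(176,278,.0997); print(a,b,(a+b)/2,b-a)
print(f(200,237,.088),f(295,280,.066),f(207,296,.066),f(298,345,.066),f(240,348,.066))
E
```

```text
[ 0.54408577 -0.16524201  0.0997    ] [ 0.57211436 -0.26394299  0.0997    ] [ 0.55810007 -0.2145925   0.0997    ] [ 0.02802859 -0.09870098  0.        ]
[ 0.49753225 -0.25746842  0.088     ] [ 0.52222559 -0.1896895   0.066     ] [ 0.54143297 -0.24953891  0.066     ] [ 0.6054253  -0.18149063  0.066     ] [ 0.60784447 -0.22001153  0.066     ]
```

Request:
apply_moves([
  [[0, 0.1, 0.4], [0, 0, -0.04], 87],
  [[0, 0, 0.4], [0, 0, 0], 87],
  [[0, 0, 0.4], [0, 0, 0], 87],
  [[0, 0, 0.2], [0, 0, 0], 87],
  [[0, 0, 0], [0, 0, 0], 87],
])

```text
time_s: 2.6
tcp_pos: [0.5549, -0.2139, 0.069]
eef_rot: [-179.6, 0.9, -164.3]
contact_force: [1.0, 0.5, 0.6]
gripper_width: 0.0872
```

```bash
python3 go.py .553 -.209 .058
python3 - <<'E'
from h import *
c=r.capture("scene"); cv2.imwrite("pics/s2.png",cv2.resize(c["img"][150:270,170:290],None,fx=5,fy=5,interpolation=2))
E
```

```text
[ 0.5549 -0.2139  0.069 ] [-179.62    0.86 -164.29] shift u [0.02 0.13 0.27] turn u [-0.05  0.11 -0.01] [1.  0.5 0.6]
```

View pics/s2.png

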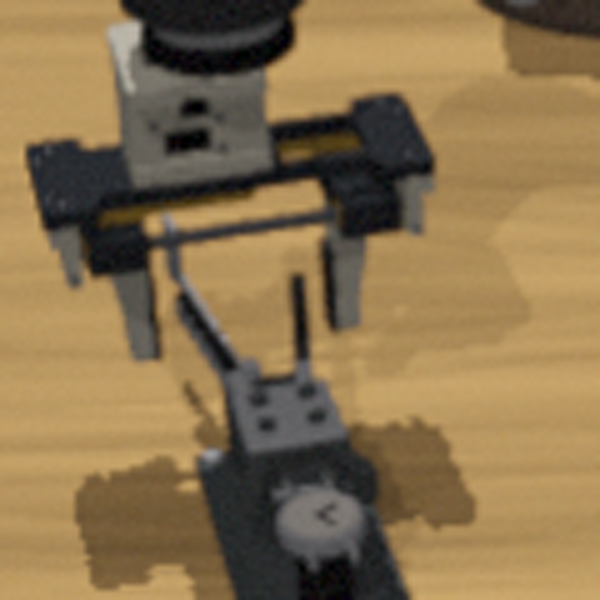

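Request:
apply_moves([
  [[0, 0.12, 0.25], [-0.05, 0.1, 0], 87],
  [[0, 0, 0.1], [0, 0, 0], 87],
  [[0, 0, 0], [0, 0, 0], 87],
])

```text
time_s: 2.95
tcp_pos: [0.5556, -0.2094, 0.0572]
eef_rot: [-179.9, 0.2, -164.3]
contact_force: [-0.1, 0.2, 0.1]
gripper_width: 0.087
```

```bash
python3 go.py .553 -.209 .058
```

```text
[ 0.5556 -0.2094  0.0572] [-179.94    0.25 -164.28] shift u [ 0.06  0.03 -0.02] turn u [-0.01  0.03 -0.01] [-0.1  0.2  0.1]
```

Request:
apply_moves([
  [[0, 0, 0], [0, 0, 0], 62],
  [[0, 0, 0], [0, 0, 0], 56],
  [[0, 0, 0], [0, 0, 0], 52],
  [[0, 0, 0], [0, 0, 0], 52],
])

```text
time_s: 3.35
tcp_pos: [0.556, -0.2094, 0.0577]
eef_rot: [-179.9, 0.3, -164.2]
contact_force: [-0.6, -4.9, -1.9]
gripper_width: 0.0603
```

Request:
apply_moves([
  [[0, -0.05, 0], [0, 0, 0], 48],
  [[0, 0, 0], [0, 0, 0], 48],
  [[0, 0, 0], [0, 0, 0], 48],
])

```text
time_s: 3.65
tcp_pos: [0.5548, -0.2098, 0.0575]
eef_rot: [179.9, 0.2, -164.3]
contact_force: [-0.3, 1.0, -0.7]
gripper_width: 0.0485
```

Balanced now; close on.

Request:
apply_moves([
  [[0, 0, 0], [0, 0, 0], 40],
  [[0, 0, 0], [0, 0, 0], 34],
  [[0, 0, 0], [0, 0, 0], 28],
  [[0, 0, 0], [0, 0, 0], 27],
  [[0, 0, 0], [0, 0, 0], 27],
])

```text
time_s: 4.15
tcp_pos: [0.5545, -0.21, 0.0574]
eef_rot: [179.9, 0.1, -164.3]
contact_force: [-1.5, 0.5, 0.4]
gripper_width: 0.0293
```

```bash
python3 go.py .553 -.209 .058
python3 - <<'E'
from h import *
c=r.capture("scene"); cv2.imwrite("pics/s3.png",cv2.resize(c["img"][150:270,170:290],None,fx=5,fy=5,interpolation=2))
E
```

```text
[ 0.5545 -0.21    0.0574] [ 1.7990e+02  1.2000e-01 -1.6431e+02] shift u [ 0.03  0.03 -0.01] turn u [ 0.01  0.02 -0.01] [-1.5  0.5  0.4]
```

View pics/s3.png

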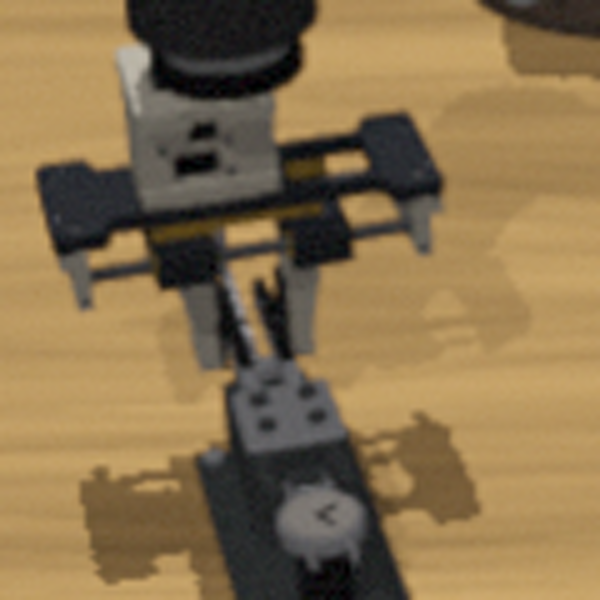

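Request:
apply_moves([
  [[0, 0, 0], [0, 0, 0], 87],
  [[0, 0, 0], [0, 0, 0], 87],
  [[0, 0, 0], [0, 0, 0], 87],
  [[0, 0, 0], [0, 0, 0], 87],
  [[0, 0, 0], [0, 0, 0], 87],
])

```text
time_s: 4.7
tcp_pos: [0.5555, -0.2107, 0.0577]
eef_rot: [180.0, 0.2, -164.3]
contact_force: [0.1, -0.6, -0.2]
gripper_width: 0.0637
```

```bash
python3 go.py .553 -.209 .058
python3 - <<'E'
from h import *
c=r.capture("scene"); cv2.imwrite("pics/s4.png",cv2.resize(c["img"][150:270,170:290],None,fx=5,fy=5,interpolation=2))
E
```

```text
[ 0.5555 -0.2107  0.0577] [ 179.98    0.2  -164.28] shift u [ 0.05  0.06 -0.01] turn u [ 0.    0.03 -0.01] [ 0.1 -0.6 -0.2]
```

View pics/s4.png

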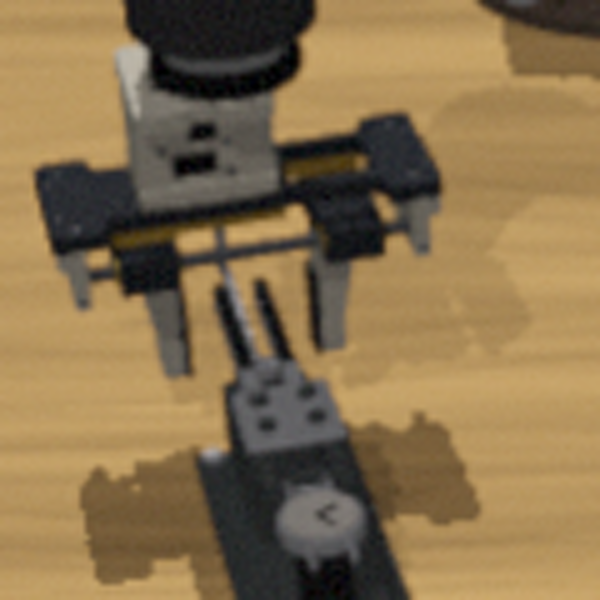

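Request:
apply_moves([
  [[0, 0, 0], [0, 0, 0], 87],
  [[0, 0, 0], [0, 0, 0], 87],
  [[0, 0, -1], [0, 0, 0], 87],
  [[0, 0, -1], [0, 0, 0], 87],
  [[0, 0, -0.5], [0, 0, 0], 87],
])

```text
time_s: 5.25
tcp_pos: [0.5526, -0.2106, 0.1565]
eef_rot: [179.8, -0.3, -164.3]
contact_force: [0.9, 0.2, 0.2]
gripper_width: 0.087
```

Request:
apply_moves([
  [[0.8, 0.6, 0], [0, 0, 0], 20],
  [[0.8, 0.6, 0], [0, 0, 0], 0],
  [[0.4, 0.3, 0], [0, 0, 0], 0],
  [[0, 0, 0], [0, 0, 0], 0],
  [[0, 0, 0], [0, 0, 0], 0],
])

```text
time_s: 5.75
tcp_pos: [0.4591, -0.174, 0.1613]
eef_rot: [180.0, 0.2, -164.3]
contact_force: [0.5, -0.0, 0.1]
gripper_width: 0.0526
```

```bash
python3 go.py .50 -.19 .075
python3 - <<'E'
from h import *
for n in ("scene","top"):
    c=r.capture(n); np.savez(f"{n}5.npz",**c); cv2.imwrite(f"pics/{n}5.png",c["img"])
i=cv2.imread("pics/scene5.png"); cv2.imwrite("pics/s5.png",cv2.resize(i[150:270,170:290],None,fx=5,fy=5,interpolation=2))
E
```

```text
[ 0.4591 -0.174   0.1613] [ 180.      0.22 -164.29] shift u [-0.87 -0.66  2.16] turn u [ 0.    0.03 -0.01] [ 0.5 -0.   0.1]
```

View pics/s5.png

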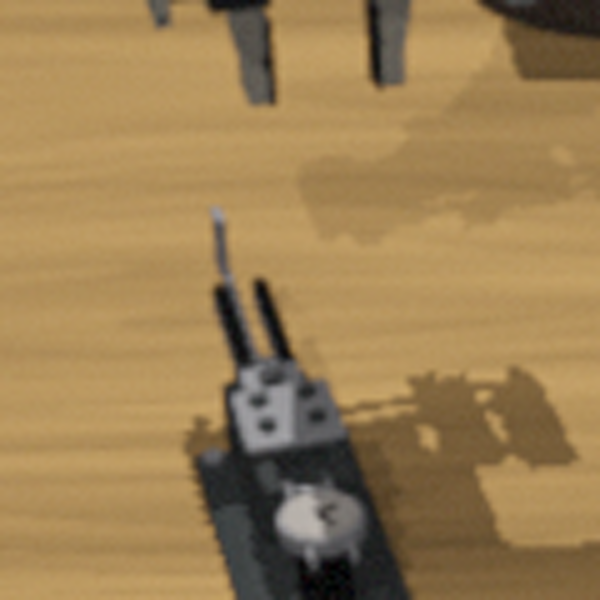

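View pics/top5.png

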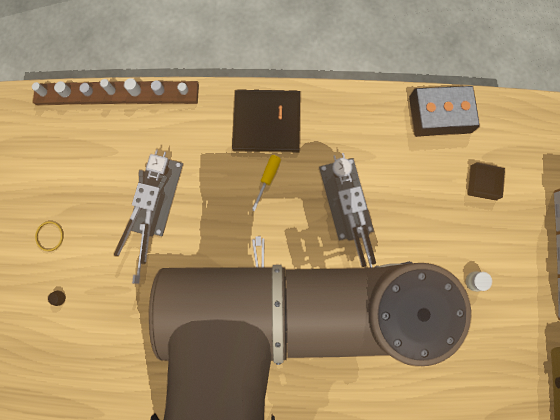

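```bash
python3 - <<'E'
from h import *
c=dict(np.load("scene5.npz"))
f=lambda a,b,z:pix2w(c,170+a/5-.4,150+b/5-.4,z=z)
O=np.array([.553,-.2095]);a=np.radians(15.8);u=np.array([np.cos(a),np.sin(a)]);v=np.array([-u[1],u[0]])
for n,p,q,z in[("tabtop",218,211,.088),("tabbottom",226,272,.052),("Lend",262,287,.066),("Rend",222,293,.066)]:
    P=f(p,q,z); e=P[:2]-O; print(n,P.round(4),"local",e@u,e@v)
for x,y in[(-65,34),(-65,-6)]: print((O+u*x/1e3+v*y/1e3).round(4))
E
```

```text
tabtop [ 0.4885 -0.2334  0.088 ] local -0.06853527327645981 -0.005431064690419256
tabbottom [ 0.4912 -0.2318  0.052 ] local -0.06555587559306214 -0.00467300606069406
Lend [ 0.5299 -0.2082  0.066 ] local -0.02185200032892197 0.007517899016200296
Rend [ 0.5351 -0.2285  0.066 ] local -0.022358852286399125 -0.013375301693559079
[ 0.4812 -0.1945]
[ 0.4921 -0.233 ]
```

Request:
apply_moves([
  [[-0.35, -0.4, 0], [0, 0, 0], 0],
  [[0, 0, 0], [0, 0, 0], 0],
  [[0, 0, 0.8], [0, 0, 0], 0],
  [[0, 0, 0.5], [0, 0, 0], 0],
  [[0, 0, 0], [0, 0, 0], 0],
])

```text
time_s: 6.35
tcp_pos: [0.4821, -0.1874, 0.107]
eef_rot: [-180.0, 0.2, -164.4]
contact_force: [-1.5, 1.0, 0.2]
gripper_width: 0.0044
```

```bash
python3 go.py .479 -.193 .075
python3 - <<'E'
from h import *
c=r.capture("scene"); cv2.imwrite("pics/s6.png",cv2.resize(c["img"][150:270,170:290],None,fx=5,fy=5,interpolation=2))
E
```

```text
[ 0.4821 -0.1874  0.107 ] [-179.97    0.22 -164.39] shift u [ 0.11 -0.11  0.8 ] turn u [-0.    0.03 -0.02] [-1.5  1.   0.2]
```

View pics/s6.png

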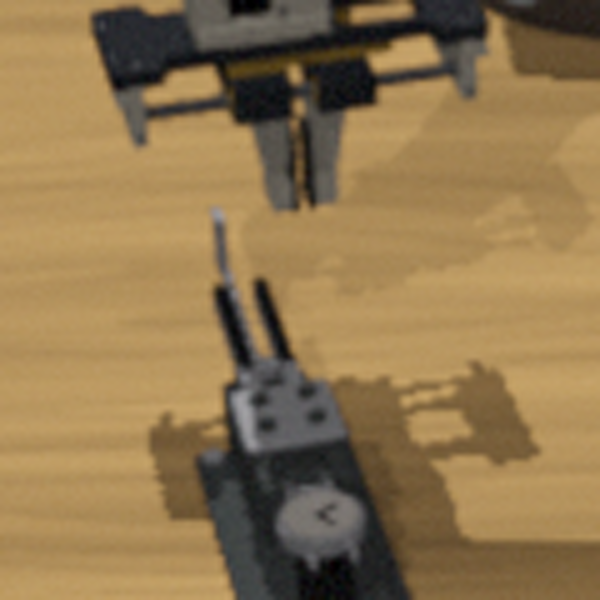

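Request:
apply_moves([
  [[0.1, 0, 0.4], [0, 0, 0], 0],
  [[0, 0, 0.4], [0, 0, 0], 0],
  [[0, 0, 0.1], [0, 0, 0], 0],
  [[0, 0, 0], [0, 0, 0], 0],
])

```text
time_s: 6.8
tcp_pos: [0.4822, -0.1892, 0.0747]
eef_rot: [-179.8, 0.5, -164.3]
contact_force: [1.0, -0.9, 0.4]
gripper_width: 0.0003
```

```bash
python3 go.py .479 -.193 .075
python3 - <<'E'
from h import *
c=r.capture("scene"); cv2.imwrite("pics/s7.png",cv2.resize(c["img"][150:270,170:290],None,fx=5,fy=5,interpolation=2))
E
```

```text
[ 0.4822 -0.1892  0.0747] [-179.81    0.46 -164.33] shift u [ 0.1  -0.07 -0.01] turn u [-0.02  0.06 -0.02] [ 1.  -0.9  0.4]
```

View pics/s7.png

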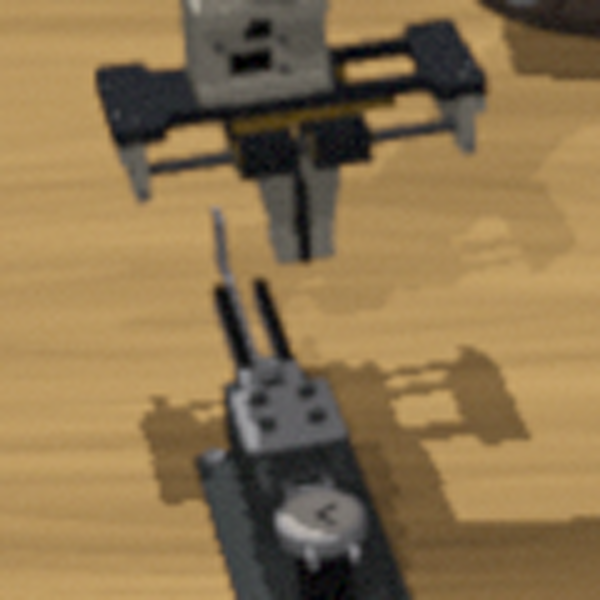

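Request:
apply_moves([
  [[0.1, -0.4, 0], [0, 0.05, 0], 0],
  [[0, -0.3, 0], [0, 0, 0], 0],
  [[0, -0.25, 0], [0, 0, 0], 0],
  [[0, 0, 0], [0, 0, 0], 0],
])

```text
time_s: 7.25
tcp_pos: [0.4914, -0.2283, 0.0787]
eef_rot: [-179.7, 0.3, -164.3]
contact_force: [-0.4, 0.3, 0.5]
gripper_width: 0.0004
```

```bash
python3 go.py .490 -.233 .075
python3 - <<'E'
from h import *
c=r.capture("scene"); cv2.imwrite("pics/s8.png",cv2.resize(c["img"][150:270,170:290],None,fx=5,fy=5,interpolation=2))
E
```

```text
[ 0.4914 -0.2283  0.0787] [-179.71    0.34 -164.27] shift u [ 0.07 -0.1   0.09] turn u [-0.04  0.04 -0.01] [-0.4  0.3  0.5]
```

View pics/s8.png

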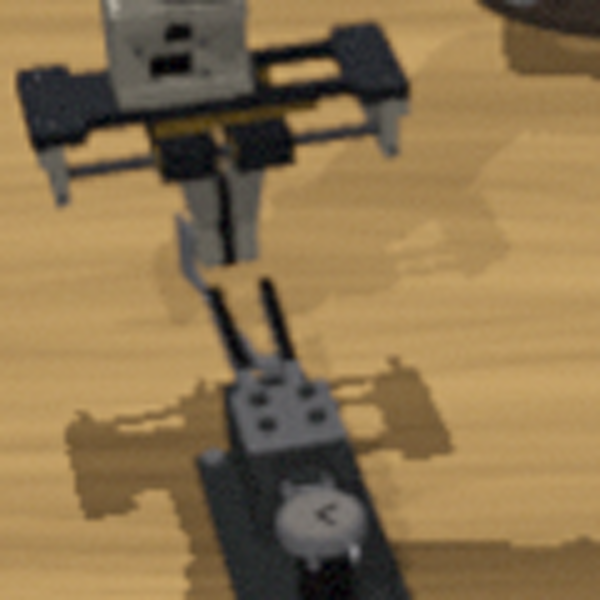

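Request:
apply_moves([
  [[0, -0.25, 0.05], [0, 0, 0], 0],
  [[0, -0.25, 0], [0, 0, 0], 0],
  [[0, 0, 0], [0, 0, 0], 0],
  [[0, 0, 0], [0, 0, 0], 0],
])

```text
time_s: 7.7
tcp_pos: [0.4973, -0.2484, 0.077]
eef_rot: [-179.7, 0.4, -164.3]
contact_force: [-1.3, 0.4, 0.0]
gripper_width: 0.0005
```

```bash
python3 go.py .490 -.233 .075
python3 - <<'E'
from h import *
c=r.capture("scene"); cv2.imwrite("pics/s9.png",cv2.resize(c["img"][150:270,170:290],None,fx=5,fy=5,interpolation=2))
E
```

```text
[ 0.4973 -0.2484  0.077 ] [-179.7     0.39 -164.29] shift u [0.07 0.42 0.05] turn u [-0.04  0.05 -0.01] [-1.3  0.4  0. ]
```

View pics/s9.png

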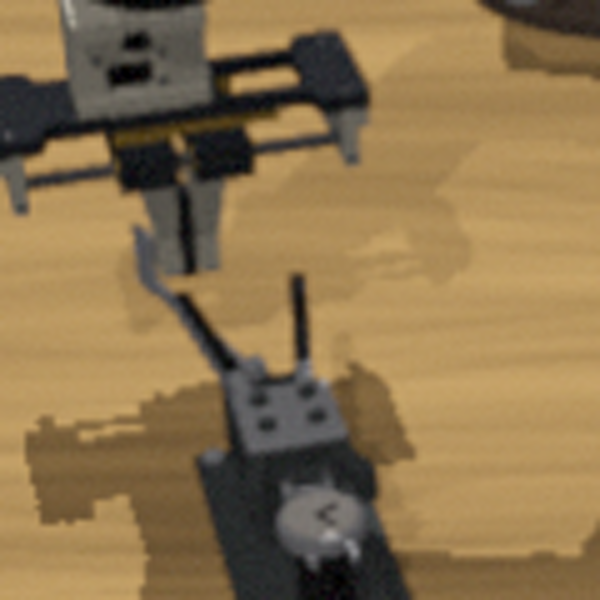

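Request:
apply_moves([
  [[0.1, 0.4, 0], [0, 0, 0], 0],
  [[0.1, 0.5, 0], [0, 0, 0], 0],
  [[0, 0, -0.8], [0, 0, 0], 0],
  [[0, 0, -1], [0, 0, 0], 0],
  [[0.5, 0, -1], [0, 0, 0], 0],
])

```text
time_s: 8.25
tcp_pos: [0.456, -0.2184, 0.1857]
eef_rot: [-180.0, -0.3, -164.3]
contact_force: [1.4, -0.4, 0.2]
gripper_width: 0.0004
```

Request:
apply_moves([
  [[0, 0.8, -0.8], [0, 0, 0], 0],
  [[0, 0.8, 0], [0, 0, 0], 0],
  [[0, 0.8, 0], [0, 0, 0], 0],
  [[0, 0, 0], [0, 0, 0], 0],
  [[0, 0, 0], [0, 0, 0], 0],
])

```text
time_s: 8.75
tcp_pos: [0.4297, -0.1237, 0.2259]
eef_rot: [-179.8, 0.4, -164.3]
contact_force: [0.6, 0.2, -0.4]
gripper_width: 0.0003
```

```bash
python3 - <<'E'
from h import *
s=r.get_state(); print(s["time_s"],s["tcp_pos"],s["contact_force"])
A=[]
for n in ("scene","top"):
    c=r.capture(n); np.savez(f"{n}9.npz",**c); cv2.imwrite(f"pics/{n}9.png",c["img"]); 
i=cv2.imread("pics/scene9.png"); j=cv2.imread("pics/scene0.png")
cv2.imwrite("pics/e.png",cv2.hconcat([cv2.resize(k[185:285,190:270],None,fx=5,fy=5,interpolation=2) for k in(j,i)]))
print("max diff spare",[cv2.absdiff(i[185:285,365:440],j[185:285,365:440]).mean()])
E
```

```text
8.75 [ 0.42967846 -0.12365164  0.22594408] [ 0.6004011   0.24909788 -0.43118678]
max diff spare [np.float64(9.703955555555556)]
```

View pics/e.png

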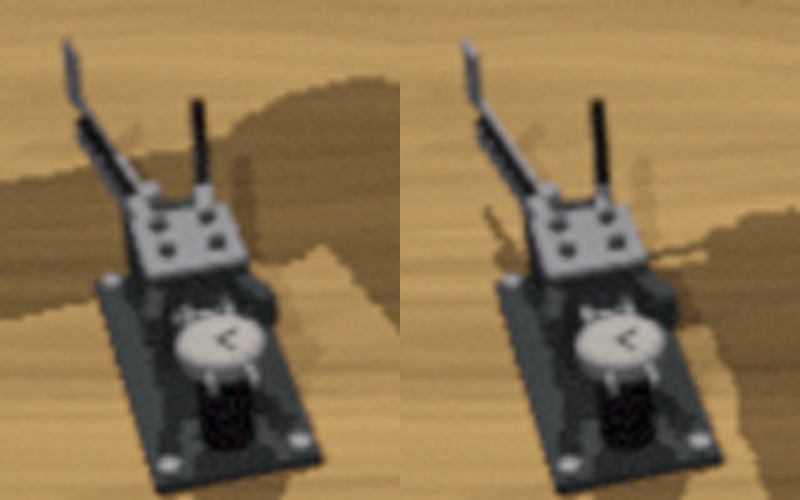

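View pics/scene9.png

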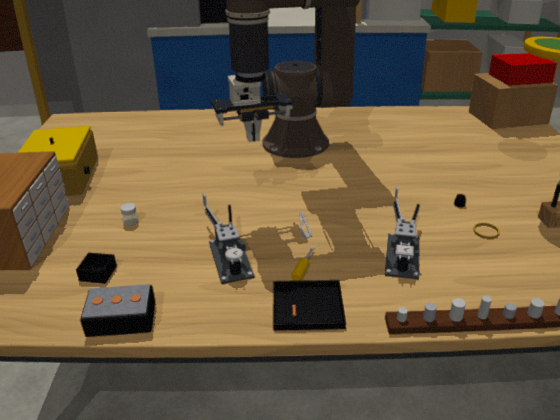

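```bash
python3 - <<'E'
import cv2
f=lambda n:cv2.resize(cv2.imread(n)[150:215,320:375],None,fx=7,fy=7,interpolation=2)
cv2.imwrite("pics/p.png",cv2.hconcat([f("pics/top0.png"),f("pics/top9.png")]))
E
```

```text
(no output)
```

View pics/p.png

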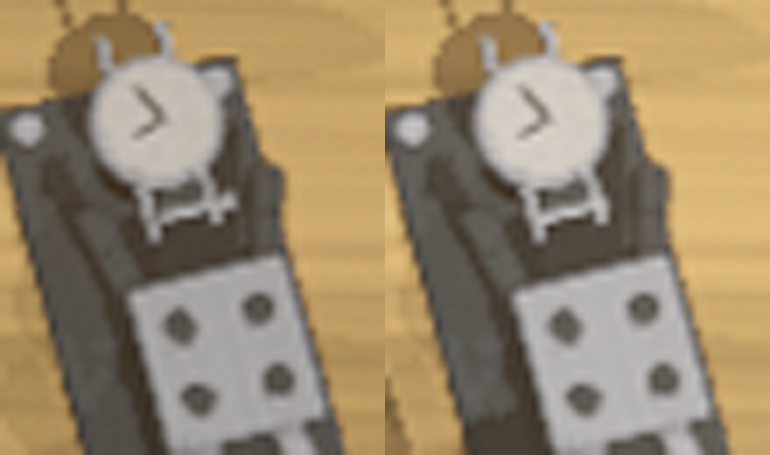

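The pin stuck out on the right of the lugs at the start (about (225,200) in the left crop) and is now flush with them (right crop), so it is pressed home.

```bash
python3 -c "
from plant import r
print(r.close_job(), r.get_state()['time_s'])"
```

```text
the job is handed in; nothing more can be done
the job is handed in; nothing more can be done
```

I squeezed the handles of the round-watch pliers until they locked (29 mm over the outsides) and let go. I then pushed the release tab about 25–30 mm to the right with the closed fingers, and the pliers sprang open. The job was handed in at about 9 s of the 38 s allowed.

- **Locking:** after I let go and backed off, the pictures still showed the handles shut, so they locked by themselves.
- **End state:** in the last pictures the handles and lever look the same as at the start, the pin sits flush with the lugs, and the gripper is well clear. The force reading was only sensor noise, under 1 N.
- **Square-watch pliers:** the arm never went near them and they look open in the last picture. My numeric picture comparison of that area showed a mean difference of 9.7 grey levels. I took that for the arm's shadows having moved, but did not check it further.
- **Judging:** the joint values themselves cannot be read, so these checks come from pictures only, and the hand-in gave no verdict.

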